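# Feed one target puck and slide it into the V nest

### The arm

A 7-joint arm with a two-finger parallel gripper is mounted at the origin on the work surface. World frame = base frame: x ahead of the robot, y to its left, z up, the work surface at z = 0. Lengths are in m, angles in rad, forces in N, time in s.
With the tool pointing down it reaches from about 0.425 to 1.025 m from the base axis. Payload 9.4 kg.
Tool frame: the origin (TCP) lies midway between the tips of the shut fingers; the grasp point (between the pads) lies arm.hold_point_z behind it (arm.hold_point_z is the distance from the TCP to the grasp point, in m); z points along the fingers, y is the direction in which the jaws open and shut (so a half turn about z gives the same grasp; the last joint's range is limited). The gripper opens to 85 mm and grips with 20 to 120 N. Pads are 22 mm wide; open, the fingers measure 114 mm over their backs; the gripper's body (76 mm by 85 mm) begins 54 mm behind the grasp point. The pads swing forward as they close: fully open they stand 13 mm farther back than shut.
Start: joints at [-0.077, 0.599, -0.003, 1.599, 0.002, 0.943, -0.08], TCP at [0.725, -0, 0.208] pointing down, gripper open.
Joint ranges: [-2.57, 2.57], [-0.35, 1.97], [-1.29, 1.29], [0.11, 2.56], [-1.05, 4.19], [0.11, 1.86], [-2.63, 2.63]. Speed limits (rad/s): [2.22, 2.22, 3.01, 3.01, 3.14, 3.14, 3.14].

### API

Orientations are given as a rotation vector (axis times angle).
In Python, from rig import arm, imaging gives the robot as it stands.
- The arm moves only by the tool step_arm, never from a script. Its argument "rows" is text: rows parted by semicolons, each of 7 numbers parted by spaces: the turn, a rotation vector about the tool's x, y, z in degrees, then the shift along the tool's x, y, z in m, then the gripper's target within -1 to 1 (fully open at 1, half-way at 0, shut at -1). In form: rx ry rz x y z fingers; .... A call has 1 to 20 rows; each row is the pose to reach, as a shift and turn from the pose commanded when the call began, along the tool's axes at that moment; what a row does not reach only later rows make up. A row lasts 1/12 s, in which the tool goes at most 41.7 mm and 7.16 degrees, less where a joint would pass 70% of its speed; a pose out of reach is approached as far as the arm can. A call with a gripper value outside its range is refused whole. The fingers move at their own pace and stop on an object; the grip force is fixed at half the most. Time passes only in rows, so rows that repeat a pose let the fingers close. It gives the time, the measured TCP pose, the force and the opening at its end, in the units of the state.
- arm.read_state(): the state, without advancing time (a new reading comes with each control period).
- imaging.get_image(name): name is "scene" or "side" or "wrist"; returns (picture, depth): 400x640x3 uint8, blue, green, red; 400x640 float32, m along the optical axis (not along the pixel's ray), 0 where there is no reading.
- imaging.calibration(name): a dict with "fov_y" (degrees; the focal length in pixels is half the picture's height over the tangent of half this angle, whatever the lens; pixels are square), "cx", "cy" (the principal point, pixels), "dist" ([k1, k2, p1, p2, k3] as OpenCV has them; the pictures are not rectified), "view" (4x4, takes a point from world to camera coordinates). Camera axes: x right, y up, looking along -z (the intrinsics and any distortion apply to the point x, -y, -z); pixel columns grow to the right and rows downward; lengths in m; the calibration is good to about 2 mm. A picture is of the moment at which its call begins: read the wrist's pose just before it. calibration takes no time and is no camera call; for the wrist camera it gives the pose at the moment of the call.
- arm.job_done(): hands the job in, once; it reports no verdict.
The state is a dict: "time_s": time; "qpos": joint angles; "qvel": joint speeds; "effort": joint torques, N m; "tool_pos": TCP position; "tcp_rot": TCP orientation; "ft_force": force on the tool from outside, world axes, zero at the start; "ft_torque": the same for the moment, N m; "grip_width": finger opening in m.
Only numpy, scipy, OpenCV 4.12 (cv2) and the standard library are available. Lean on these libraries where they do the work, as an engineer would, in place of code of your own. Each camera call takes 0.05 s, during which the arm holds its last target. There are 200 camera calls.

### The job

Press the feeder's plunger all the way down once and let it come back up, so that a single target puck slides out onto the plate. Then push that puck aside with the fingertips, flat along the plate, into the V-shaped nest until it rests against both of the nest's walls. Do not grasp or lift the puck, do not press the plunger again, keep the other pucks in the feeder, and leave the bracket, ball stand and mouse alone.

Things in the scene. Friction and masses are not known exactly. Their poses are not given: they have to be found in the camera images.
- feeder: Fixed puck feeder. Origin: on the plate (z = 0) under the magazine axis. Magazine: open-topped square aluminium well, 51 x 51 mm outside, 42 mm high; its outlet, 43 mm wide and 16 mm high at plate level, is in the front face, 25.5 mm from the origin towards own -y. Behind it (own +y) a grey housing 51 mm wide, 50 mm high, to y = 130 mm, with 6 mm high flanges to x = +-37.5 mm.
- outlet (a point): Point on the plate (z = 0) at the feeder's own y = -85 mm, x = 0, some 60 mm in front of its front face: where the centre of the ejected puck comes to lie, within about 10 mm, after a full unhurried press (about 0.05 m/s). A flat blade inside the feeder pushes it there, 3.1 times as fast as the plunger moves, and goes back in as the plunger rises.
- plunger_top (a point): Centre of the top of the plunger's round black cap (36 mm diameter, 8 mm thick, on a 14 mm stem) on the grey housing, at the feeder's own x = 0, y = +70 mm; 100 mm above the plate at rest, 72 mm fully down. Pressed straight down.
- plunger (a joint): Plunger travel, m: 0 = up at rest, 0.028 = fully down on a hard stop. A spring lifts it again; it takes about 7 N to start and up to about 16 N to bring fully down.
- puck_low: The lowest puck of the stack in the feeder, the one that comes out: plain aluminium disc 40 mm in diameter, 12 mm high, about 40 g, a black-and-white dot on top. Origin: centre of its underside, z axis up. Starts flat on the plate in the well.
- puck_mid: Second puck, same kind; starts on the lowest one, drops onto the plate inside the well when that has left, and stays there. Origin: centre of its underside.
- puck_top: Third puck, same kind, top of the stack; stays in the feeder. Origin: centre of its underside.
- nest: Fixed V-shaped steel nest: two walls 14 mm high, 8 mm thick, 60 mm long at 90 degrees, a small block behind the apex. Opens to its own -x, mouth about 79 mm wide. Origin: on the plate where the centre of a puck touching both walls lies; inner apex 28 mm ahead (own +x), wall ends about 10 mm behind. It stands 105 to 130 mm along the feeder's own +x; the plate between outlet and nest is free.
- nest_seat (a point): The same point as the nest's origin: where the puck's centre belongs (on the plate, z = 0).
- bracket: Bystander: loose machined aluminium channel bracket, 85 x 50 mm, 40 mm high, 0.2 kg. Origin: centre of its underside, long side along own x.
- ball_stand: Bystander: loose steel reference ball (38 mm) on a dark round stand (40 mm), 59 mm high. Origin: centre of its underside.
- mouse: Bystander: loose black computer mouse, 100 x 60 mm, 30 mm high, long side along own x. Origin: centre of its underside.
Mind the look-alikes: they are no part of the job. Several things have the shape of the nest; the one meant has the colours described above.

How it is judged:
On the way, in this order (a step that is already met when the one before it is completed fails the run):
1. the plunger is pressed fully down (over 24 mm) and the lowest puck is out of the feeder (value of joint plunger above 0.024 m and y of puck_low in the frame of feeder below -0.06 m), for 0.05 s.
2. the plunger is let up again (under 4 mm), the puck lying flat outside (value of joint plunger below 0.004 m and y of puck_low in the frame of feeder below -0.06 m and height (world z) of puck_low below 0.004 m), for 0.1 s.
3. the puck has been pushed into the nest, its centre within 5 mm of the seat (horizontal distance between puck_low and nest_seat below 0.005 m and height (world z) of puck_low below 0.004 m), for 0.2 s.
At the end, for the whole second after the job is handed in: The ejected puck lies flat and still in the V nest, its centre within 5 mm of the seat point (resting against both walls); the plunger is up (within 4 mm); the other two pucks are in the feeder's well (within 8 mm of its axis); bracket, ball stand and mouse are within 15 mm of where they were (all of step 3 and angle between puck_low's own z axis and vertical below 0.08 rad and linear speed of puck_low below 0.01 m/s and value of joint plunger below 0.004 m and horizontal distance between each of puck_mid, puck_top and feeder below 0.008 m and distance of each of bracket, ball_stand, mouse from where it was at the start of the episode below 0.015 m); the robot touches nothing.
It fails at once if the puck is lifted or carried (more than 10 mm off the plate) or tipped up (height (world z) of puck_low above 0.01 m or angle between puck_low's own z axis and vertical above 0.5 rad).
It fails at once if a second puck is fed or pulled out, or lifted (horizontal distance between any of puck_mid, puck_top and feeder above 0.012 m or height (world z) of puck_mid above 0.022 m or height (world z) of puck_top above 0.034 m).
It fails at once if the plunger is pressed again after the puck has been pushed aside (x of puck_low in the frame of feeder above 0.03 m and value of joint plunger above 0.008 m).
It fails at once if a bystander is pushed away (over 15 mm) (distance of any of bracket, ball_stand, mouse from where it was at the start of the episode above 0.015 m).
It also fails if it takes over 61 s, if anything falls off the work surface, if the arm or the gripper's body presses on something with over 40 N, if the wrist force passes 120 N, or if a joint passes its speed limit or range.

## Working session

There is one attempt and no reset: what is moved stays moved. The work goes in short steps, Python scripts to look and compute and a tool call to move; the robot and the scene stay as the last step left them, time stands still between calls to the robot, and variables do not carry over. Pictures are saved under pics/ and viewed, about 8 in all and at most 12, crops included, and the job is handed in when it is done.

Besides the shell and the picture viewer there is one more tool, called after "Call:" as a command line: name --argument value ..., lists and objects as JSON in quotes. step_arm: Moves the arm, as the interface text tells. Its arguments: {"type":"object","properties":{"rows":{"type":"string"}},"required":["rows"]}

```bash
mkdir -p pics; ls; cat > h.py <<'E'
import numpy as np, cv2
from rig import arm, imaging
def K(c):
    f=200/np.tan(np.radians(c["fov_y"])/2); return np.array([[f,0,c["cx"]],[0,f,c["cy"]],[0,0,1.]])
def ray(c,px):
    p=cv2.undistortPoints(np.float64(px).reshape(-1,1,2),K(c),np.float64(c["dist"])).reshape(-1,2)
    V=np.array(c["view"]); R=V[:3,:3]; o=-R.T@V[:3,3]
    d=np.c_[p[:,0],-p[:,1],-np.ones(len(p))]@R
    return o,d
def onplane(c,px,z):
    o,d=ray(c,px); return o+d*((z-o[2])/d[:,2])[:,None]
def proj(c,P):
    V=np.array(c["view"]); q=np.atleast_2d(P)@V[:3,:3].T+V[:3,3]; q=q*[1,-1,-1]
    return cv2.projectPoints(q,np.zeros(3),np.zeros(3),K(c),np.float64(c["dist"]))[0].reshape(-1,2)
E
python3 - <<'E'
from h import *
for n in("scene","side","wrist"):
    im,d=imaging.get_image(n); cv2.imwrite(f"pics/{n}0.png",im); np.save(f"{n}d0.npy",d)
    c=imaging.calibration(n); print(n,c["fov_y"],c["dist"],np.round(ray(c,[[320,200]]),3))
print(arm.read_state(), arm.hold_point_z)
E
```

```text
picsTraceback (most recent call last):
  File "<stdin>", line 4, in <module>
    return _wrapfunc(a, 'round', decimals=decimals, out=out)
    return _wrapit(obj, method, *args, **kwds)
    conv = _array_converter(obj)
ValueError: setting an array element with a sequence. The requested array has an inhomogeneous shape after 1 dimensions. The detected shape was (2,) + inhomogeneous part.
```

View pics/scene0.png

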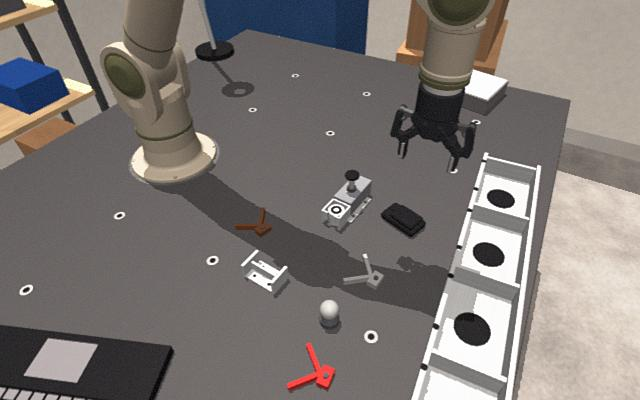

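The scene shows the feeder at about (345,200) with its cap at (352,175). There are three V shapes: brown (257,225), grey (367,275) and red (318,372). Grey steel fits the description, and it lies on the feeder's +x side.

```bash
python3 - <<'E'
from h import *
for n in("scene","side","wrist"):
    im,d=imaging.get_image(n); cv2.imwrite(f"pics/{n}0.png",im); np.save(f"{n}d0.npy",d)
    c=imaging.calibration(n); o,r=ray(c,[[320,200]]); print(n,c["fov_y"],c["dist"],o.round(3),r.round(3))
    if n=="scene":
        cv2.imwrite("pics/crop0.png",cv2.resize(im[150:310,220:440],None,fx=3.6,fy=3.6,interpolation=cv2.INTER_CUBIC))
        print(onplane(c,[[352,175]],.1),onplane(c,[[337,210]],.042),onplane(c,[[376,279],[346,279],[366,256]],.014))
print(arm.read_state(), arm.hold_point_z)
E
```

```text
scene 52.80089524134936 [-0.00261461  0.          0.          0.          0.        ] [ 0.846 -0.624  0.727] [[-0.356  0.629 -0.691]]
[[0.54908406 0.05816998 0.1       ]] [[ 0.54591426 -0.0126479   0.042     ]] [[ 0.70082944 -0.13254391  0.014     ]
 [ 0.64470292 -0.16263601  0.014     ]
 [ 0.65680443 -0.08611261  0.014     ]]
side 51.34861159406774 [-0.04687182  0.          0.          0.          0.        ] [ 0.357 -0.712  0.622] [[ 0.193  0.757 -0.625]]
wrist 63.63164186698232 [-0.01242855  0.          0.          0.          0.        ] [0.725 0.07  0.374] [[-0.004 -0.263 -0.965]]
{'time_s': 0.2, 'qpos': array([-0.07672298,  0.59980503, -0.00250296,  1.59984222,  0.00178748,
        0.94287245, -0.07978638]), 'qvel': array([-0.00163186, -0.00348824,  0.00123034, -0.00128523,  0.00051355,
        0.00116513, -0.00052993]), 'effort': array([-6.25013909e-04, -7.76238298e+01,  1.56349987e+00, -2.57996088e+01,
        1.22845400e-02,  7.24861529e-03, -2.77433526e-05]), 'tool_pos': array([ 7.24701314e-01, -9.31238051e-06,  2.07251546e-01]), 'tcp_rot': array([-2.22097478e+00, -2.22109486e+00,  1.13895622e-03]), 'ft_force': array([-0.04217863,  0.78457565, -0.28460904]), 'ft_torque': array([-0.00820996,  0.0271884 , -0.0692227 ]), 'grip_width': 0.08541856541581765} 0.0187
```

View pics/crop0.png

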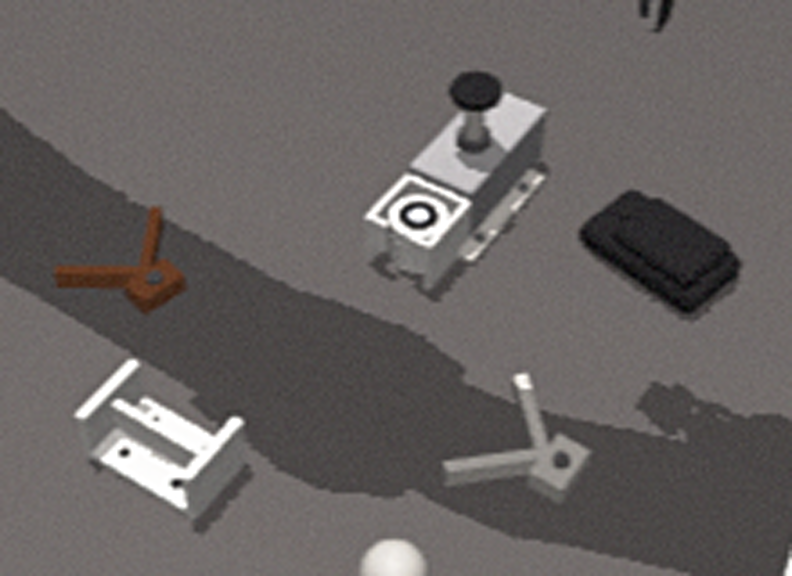

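View pics/wrist0.png

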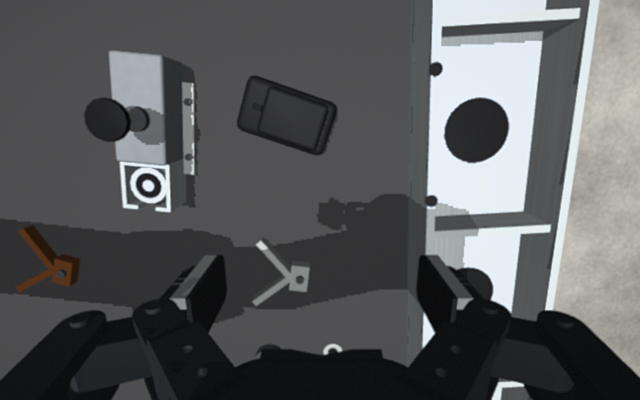

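The crop confirms the grey V at scene (367,275) and wrist (280,275) as the nest. It is steel, opens towards -x of the feeder, and has its block behind the apex. The brown and red ones don't fit. In the wrist view the cap is at (107,120) and the well dot at (148,185). Next I'll measure these from wrist depth and rays.

```bash
python3 - <<'E'
from h import *
c=imaging.calibration("wrist"); im=cv2.imread("pics/wrist0.png"); d=np.load("wristd0.npy")
v,u=np.mgrid[:400,:640]; o,r=ray(c,np.c_[u.ravel(),v.ravel()])
P=(o+r*d.reshape(-1,1)).reshape(400,640,3)   # ray has unit depth along axis
Z=P[...,2]
def box(u0,u1,v0,v1):
    m=np.zeros((400,640),bool); m[v0:v1,u0:u1]=1; return m
def rep(n,m):
    q=P[m]; print(n,m.sum(),q.mean(0).round(4),[np.round(x,4) for x in cv2.minAreaRect(np.float32(q[:,:2])*1000)],np.median(q[:,2]).round(4))
rep("floor",box(330,400,180,200)&(d>0))
cap=box(75,135,85,150)&(Z>.09)&(Z<.115); rep("cap",cap)
e=cv2.minAreaRect(np.argwhere(cap)[:,::-1].astype(np.float32))[0]; print("capray",e,onplane(c,[e],.1))
rep("housing",box(100,185,40,165)&(abs(Z-.05)<.006))
rep("well",box(110,185,155,220)&(abs(Z-.042)<.003))
rep("dot",box(130,166,168,202)&(abs(Z-.036)<.003))
n=box(240,325,230,320)&(Z>.009)&(Z<.022); rep("nest",n)
print(np.percentile(Z[n],[5,50,95]))
cv2.imwrite("pics/nest.png",cv2.resize(np.vstack([im[225:325,230:330],im[150:250,100:200]]),None,fx=5.5/2*1.05,fy=5.5/2*1.05,interpolation=cv2.INTER_CUBIC))
for zz,px in((.036,(148,185)),): print(onplane(c,[px],zz))
# nest walls: bright mask raw lines
g=cv2.cvtColor(im,cv2.COLOR_BGR2GRAY); m=(box(245,315,235,312)&(g>95)).astype(np.uint8)
cs,_=cv2.findContours(m,cv2.RETR_EXTERNAL,cv2.CHAIN_APPROX_NONE); k=max(cs,key=cv2.contourArea)
a=cv2.approxPolyDP(k,2.,True).reshape(-1,2); print(cv2.contourArea(k)); 
for p,w in zip(a,onplane(c,a,.014)): print(p,w.round(4))
E
```

```text
floor 1396 [ 0.7761 -0.0184  0.0012] [array([776.485 , -18.4305]), array([82.973 , 24.0153]), np.float64(0.0566)] 0.0012
cap 1645 [0.5475 0.0653 0.1005] [array([545.9439,  65.2883]), array([35.414 , 36.0104]), np.float64(49.8962)] 0.1007
capray (107.0, 119.0) [[0.54720252 0.06539238 0.1       ]]
housing 5039 [0.551  0.0769 0.0506] [array([546.495,  71.41 ]), array([107.5682,  51.8742]), np.float64(84.4412)] 0.0508
well 775 [ 0.5404 -0.0035  0.0425] [array([ 5.396802e+02, -1.419000e-01]), array([61.5885, 51.8444]), np.float64(85.1386)] 0.0427
dot 1047 [ 0.5387 -0.0044  0.0371] [array([536.1465,  -4.3891]), array([44.0749, 36.7145]), np.float64(1.8362)] 0.0372
nest 1182 [ 0.6776 -0.1241  0.0149] [array([ 674.633 , -125.9239]), array([90.2117, 67.1626]), np.float64(83.3234)] 0.0151
[0.01102811 0.01512443 0.01693488]
[[ 0.5379754  -0.00485605  0.036     ]]
966.5
[255 243] [ 0.6448 -0.0814  0.014 ]
[285 277] [ 0.6795 -0.1269  0.014 ]
[253 300] [ 0.6377 -0.1595  0.014 ]
[255 305] [ 0.6399 -0.1668  0.014 ]
[288 282] [ 0.683  -0.1339  0.014 ]
[290 290] [ 0.6852 -0.1452  0.014 ]
[306 291] [ 0.7054 -0.1466  0.014 ]
[308 267] [ 0.7083 -0.1132  0.014 ]
[292 265] [ 0.6887 -0.1105  0.014 ]
[289 272] [ 0.6847 -0.1201  0.014 ]
[261 240] [ 0.6522 -0.0775  0.014 ]
```

View pics/nest.png

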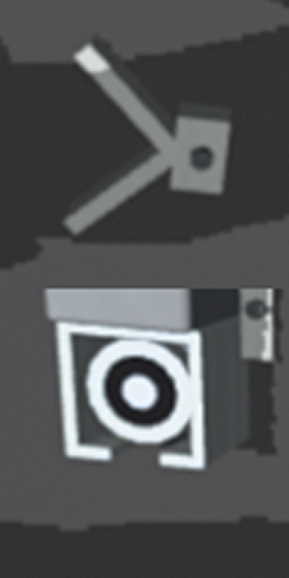

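Call:
step_arm --rows "0 0 0 0.0654 -0.1775 0.077 -1;0 0 0 0.0654 -0.1775 0.077 -1;0 0 0 0.0654 -0.1775 0.077 -1;0 0 0 0.0654 -0.1775 0.077 -1;0 0 0 0.0654 -0.1775 0.077 -1;0 0 0 0.0654 -0.1775 0.077 -1;0 0 0 0.0654 -0.1775 0.077 -1;0 0 0 0.0654 -0.1775 0.077 -1;0 0 0 0.0654 -0.1775 0.077 -1;0 0 0 0.0654 -0.1775 0.077 -1;0 0 0 0.0654 -0.1775 0.077 -1;0 0 0 0.0654 -0.1775 0.077 -1"

```text
time_s: 1.2
tool_pos: [0.5481, 0.0651, 0.1309]
tcp_rot: [2.222, 2.22, 0.001]
ft_force: [-0.0, 0.1, -0.6]
grip_width: 0.0001
```

Call:
step_arm --rows "0 0 0 0 0 0.012 -1;0 0 0 0 0 0.022 -1;0 0 0 0 0 0.027 -1;0 0 0 0 0 0.031 -1;0 0 0 0 0 0.035 -1;0 0 0 0 0 0.039 -1;0 0 0 0 0 0.043 -1;0 0 0 0 0 0.047 -1;0 0 0 0 0 0.051 -1;0 0 0 0 0 0.055 -1;0 0 0 0 0 0.058 -1;0 0 0 0 0 0.059 -1;0 0 0 0 0 0.059 -1;0 0 0 0 0 0.059 -1"

```text
time_s: 2.37
tool_pos: [0.5476, 0.0654, 0.072]
tcp_rot: [2.221, 2.221, 0.0]
ft_force: [-1.2, -0.8, 6.4]
grip_width: -0.0
```

```bash
python3 - <<'E'
from h import *
im,d=imaging.get_image("scene")
cv2.imwrite("pics/press.png",cv2.resize(im[130:310,240:440],None,fx=3,fy=3,interpolation=cv2.INTER_CUBIC))
print(arm.read_state()["ft_force"],arm.read_state()["tool_pos"])
E
```

```text
[-0.66053584 -0.69416817  5.88115578] [0.54763593 0.06540624 0.07205882]
```

View pics/press.png

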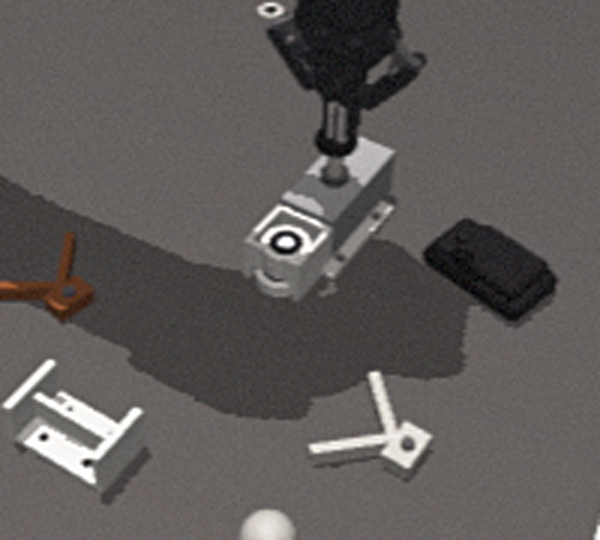

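The puck is only peeking out of the outlet (crop 272,285), and the cap looks barely lowered although the TCP reads 0.072. I'll check this with depth and by projecting the TCP.

```bash
python3 - <<'E'
from h import *
for n in("scene","side"):
    im,d=imaging.get_image(n); c=imaging.calibration(n); s=arm.read_state()
    t=s["tool_pos"]; a=proj(c,[t,t+[0,0,.028],[.547,.0654,.1],[.547,.0654,.072]]); print(n,a.round(1))
    v,u=np.mgrid[:400,:640]; o,r=ray(c,np.c_[u.ravel(),v.ravel()]); P=(o+r*d.reshape(-1,1)).reshape(400,640,3)
    cc=a[0].round().astype(int)
    for dv in range(-26,14,3): print(cc[1]+dv,P[cc[1]+dv,cc[0]].round(3),im[cc[1]+dv,cc[0]])
    if n=="side":
        cr=im[cc[1]-70:cc[1]+70,cc[0]-80:cc[0]+80]; print(cc)
        cv2.imwrite("pics/side1.png",cv2.resize(cr,None,fx=4,fy=4,interpolation=cv2.INTER_CUBIC))
E
```

```text
scene [[352.3 181.8]
 [352.8 173.1]
 [352.5 173. ]
 [352.  181.8]]
156 [0.542 0.069 0.147] [31 22 30]
159 [0.547 0.057 0.149] [28 29 31]
162 [0.547 0.058 0.139] [19 16 18]
165 [0.55  0.053 0.135] [75 75 78]
168 [0.551 0.052 0.126] [63 61 65]
171 [0.55  0.055 0.115] [69 71 75]
174 [0.55  0.055 0.106] [76 79 81]
177 [0.55  0.056 0.096] [38 37 37]
180 [0.554 0.048 0.094] [22 29 29]
183 [0.55  0.058 0.075] [ 92  95 101]
186 [0.551 0.058 0.065] [ 97  99 102]
189 [0.552 0.056 0.058] [64 65 66]
192 [0.553 0.054 0.049] [80 78 77]
195 [0.558 0.045 0.049] [109 108 110]
side [[317.2 169.7]
 [317.4 159.5]
 [317.2 159.6]
 [317.  169.7]]
144 [0.543 0.053 0.149] [58 57 56]
147 [0.543 0.052 0.142] [57 56 56]
150 [0.543 0.05  0.135] [126 128 129]
153 [0.543 0.052 0.127] [134 137 138]
156 [0.543 0.052 0.119] [134 137 139]
159 [0.544 0.055 0.109] [134 137 138]
162 [0.544 0.055 0.101] [136 140 141]
165 [0.544 0.054 0.093] [53 52 53]
168 [0.543 0.047 0.09 ] [47 46 46]
171 [0.545 0.056 0.075] [124 127 129]
174 [0.545 0.057 0.066] [123 127 129]
177 [0.545 0.055 0.059] [118 120 121]
180 [0.543 0.048 0.055] [72 71 72]
183 [0.543 0.045 0.049] [137 137 136]
[317 170]
```

View pics/side1.png

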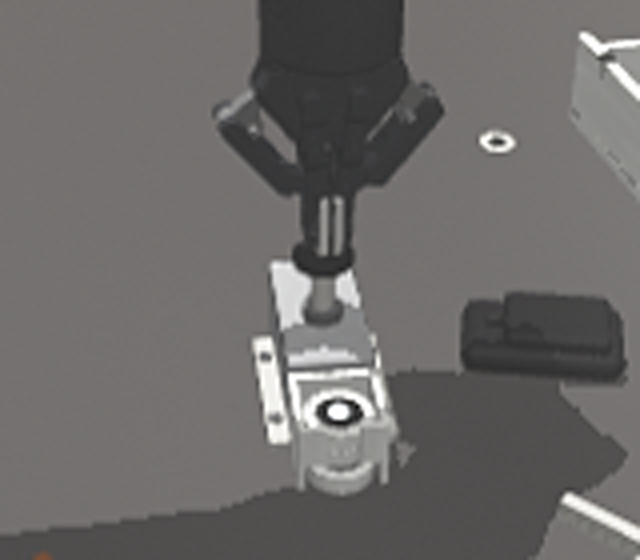

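```bash
python3 - <<'E'
from h import *
im,d=imaging.get_image("wrist"); c=imaging.calibration("wrist"); t=arm.read_state()["tool_pos"]
print(proj(c,[t,t+[0,0,.023],t+[0,0,.05]]).round(), np.round(arm.read_state()["qpos"],3))
sd,_=imaging.get_image("side")
a=cv2.resize(im[150:400,200:440],None,fx=2,fy=2); b=cv2.resize(sd[130:200,290:345],(0,0),fx=7,fy=7,interpolation=cv2.INTER_CUBIC)
o=np.zeros((500,480+b.shape[1],3),np.uint8); o[:,:480]=a; o[:b.shape[0],480:]=b; cv2.imwrite("pics/w1.png",o)
E
```

```text
[[321. 243.]
 [321. 261.]
 [321. 291.]] [-0.213  0.588 -0.013  2.11   0.017  0.443 -0.239]
```

View pics/w1.png

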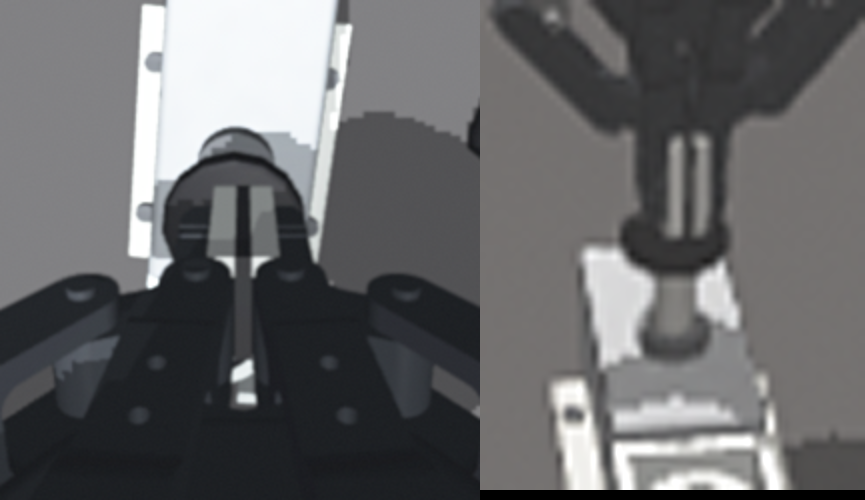

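```bash
python3 - <<'E'
from h import *
im,d=imaging.get_image("wrist"); c=imaging.calibration("wrist")
v,u=np.mgrid[:400,:640]; o,r=ray(c,np.c_[u.ravel(),v.ravel()]); P=(o+r*d.reshape(-1,1)).reshape(400,640,3)
for x,y in((290,250),(345,250),(315,236),(310,231),(290,240),(315,248),(328,248),(315,260),(328,270),(310,200)): print((x,y),P[y,x].round(4))
for n in("side","scene"):
    c=imaging.calibration(n)
    for z in(.1,.09,.08,.072): print(n,z,proj(c,[[.547,.0474,z-.008],[.547,.0474,z]]).round(1).tolist())
im,d=imaging.get_image("side"); print(im[155:178,310:325].mean(2).mean(1).round())
E
```

```text
(290, 250) [0.5325 0.0718 0.0958]
(345, 250) [0.559  0.072  0.0963]
(315, 236) [0.5446 0.0791 0.0959]
(310, 231) [0.5422 0.0812 0.0948]
(290, 240) [0.5325 0.0765 0.0945]
(315, 248) [0.5448 0.0776 0.1065]
(328, 248) [0.5506 0.0775 0.1064]
(315, 260) [0.545  0.0769 0.1173]
(328, 270) [0.5501 0.0783 0.1287]
(310, 200) [0.5409 0.0846 0.0512]
side 0.1 [[318.9, 166.8], [319.0, 163.9]]
side 0.09 [[318.8, 170.5], [318.9, 167.6]]
side 0.08 [[318.8, 174.1], [318.8, 171.2]]
side 0.072 [[318.7, 176.9], [318.8, 174.1]]
scene 0.1 [[349.1, 179.8], [349.3, 177.3]]
scene 0.09 [[349.0, 183.0], [349.1, 180.5]]
scene 0.08 [[348.8, 186.1], [349.0, 183.6]]
scene 0.072 [[348.7, 188.5], [348.8, 186.1]]
[ 90.  91.  92.  92.  92.  90.  84.  80.  70.  53.  55.  60.  74. 111.
 158. 180. 177. 176. 173. 162. 143. 131. 122.]
```

Call:
step_arm --rows "0 0 0 0 0 0.003 -1;0 0 0 0 0 0.006 -1;0 0 0 0 0 0.006 -1"

```text
time_s: 2.97
tool_pos: [0.5477, 0.0654, 0.066]
tcp_rot: [2.221, 2.221, 0.001]
ft_force: [-1.2, 0.0, 7.3]
grip_width: -0.0004
```

```bash
cat >> h.py <<'E'
def cap():
    im,d=imaging.get_image("wrist"); c=imaging.calibration("wrist"); s=arm.read_state()
    pts=[(290,250),(345,250),(315,236),(315,248),(315,260),(315,270)]
    o,r=ray(c,pts); P=o+r*np.array([d[y,x] for x,y in pts])[:,None]
    print(s["time_s"],s["tool_pos"].round(4),s["ft_force"].round(1),s["grip_width"]); print(P.round(4)); return im
E
python3 -c "from h import *;cap()"
```

```text
3.0167 [0.5476 0.0654 0.066 ] [-1.4  0.3  7.1] -0.0004518454709877432
[[0.5325 0.0716 0.0893]
 [0.5589 0.0726 0.0915]
 [0.5446 0.079  0.0897]
 [0.5448 0.0779 0.1013]
 [0.545  0.0778 0.1129]
 [0.5452 0.0781 0.1223]]
```

The cap follows the tips rigidly and the tips are about 24 mm above the reported TCP, so I'll keep pressing at 0.05 m/s until the stop.

Call:
step_arm --rows "0 0 0 0 0 0.004 -1;0 0 0 0 0 0.008 -1;0 0 0 0 0 0.012 -1;0 0 0 0 0 0.016 -1;0 0 0 0 0 0.018 -1;0 0 0 0 0 0.018 -1"

```text
time_s: 3.52
tool_pos: [0.5477, 0.0654, 0.0486]
tcp_rot: [2.221, 2.221, 0.001]
ft_force: [-1.5, 1.0, 11.6]
grip_width: -0.0
```

```bash
python3 -c "
from h import *;cap()
im,d=imaging.get_image('scene'); c=imaging.calibration('scene'); print(proj(c,[[.529,-.089,.012],[.538,-.0045,0]]))
cv2.imwrite('pics/s2.png',cv2.resize(im[130:310,240:440],None,fx=3,fy=3,interpolation=cv2.INTER_CUBIC))"
```

```text
3.5667 [0.5477 0.0654 0.0486] [-3.1 -0.5 13.9] 0.00013813767869244256
[[0.5326 0.0719 0.0725]
 [0.559  0.0726 0.0741]
 [0.5447 0.0794 0.0732]
 [0.5449 0.078  0.0839]
 [0.5451 0.0776 0.0952]
 [0.5452 0.0775 0.1037]]
[[315.50064482 237.00929382]
 [335.38208266 218.79307949]]
```

Call:
step_arm --rows "0 0 0 0 0 0.002 -1;0 0 0 0 0 0.002 -1;0 0 0 0 0 0.002 -1"

```text
time_s: 3.87
tool_pos: [0.548, 0.0655, 0.0484]
tcp_rot: [2.221, 2.22, 0.003]
ft_force: [-7.1, -0.7, 38.0]
grip_width: 0.0
```

```bash
python3 -c "
from h import *
cv2.imwrite('pics/w3.png',cap()); im,d=imaging.get_image('side'); c=imaging.calibration('side')
cr=im[120:300,250:430]; o,r=ray(c,[[0,0]]); print(proj(c,[[.529,-.089,.012],[.529,-.069,.012],[.529,-.109,.012]])-[250,120])
cv2.imwrite('pics/s3.png',cv2.resize(cr,None,fx=3,fy=3,interpolation=cv2.INTER_CUBIC))"
```

```text
3.9167 [0.548  0.0655 0.0484] [-7.9  0.  37.7] 0.0003884266709118934
[[0.5329 0.0722 0.0727]
 [0.5593 0.0721 0.0726]
 [0.5449 0.0794 0.0729]
 [0.5451 0.0776 0.0829]
 [0.5453 0.0781 0.0959]
 [0.5454 0.0777 0.1038]]
[[ 74.81274671 114.35340511]
 [ 72.58218018 108.13707761]
 [ 77.1198582  120.7824756 ]]
```

View pics/s3.png

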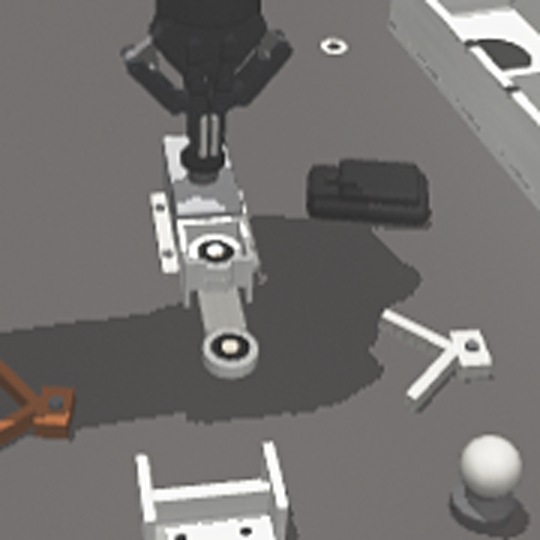

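The puck is out at crop (231,347), still at the tip of the blade, and the plunger is on its stop. Now I'll let it up gently.

Call:
step_arm --rows "0 0 0 0 0 -0.004 -1;0 0 0 0 0 -0.008 -1;0 0 0 0 0 -0.012 -1;0 0 0 0 0 -0.016 -1;0 0 0 0 0 -0.020 -1;0 0 0 0 0 -0.024 -1;0 0 0 0 0 -0.028 -1;0 0 0 0 0 -0.032 -1;0 0 0 0 0 -0.036 -1;0 0 0 0 0 -0.04 -1;0 0 0 0 0 -0.06 -1;0 0 0 0 0 -0.10 -1;0 0 0 0 0 -0.14 -1;0 0 0 0 0 -0.15 -1"

```text
time_s: 5.13
tool_pos: [0.5497, 0.0657, 0.201]
tcp_rot: [2.219, 2.219, 0.008]
ft_force: [1.1, 0.3, 0.3]
grip_width: 0.0003
```

Call:
step_arm --rows "0 0 7 -0.03 -0.01 0 -0.44;0 0 14 -0.06 -0.02 0 -0.44;0 0 21 -0.09 -0.03 0 -0.44;0 0 28 -0.12 -0.04 0 -0.44;0 0 35 -0.15 -0.048 0 -0.44;0 0 42 -0.15 -0.048 0 -0.44;0 0 49 -0.15 -0.048 0 -0.44;0 0 56 -0.15 -0.048 0 -0.44;0 0 63 -0.15 -0.048 0 -0.44;0 0 70 -0.15 -0.048 0 -0.44;0 0 77 -0.15 -0.048 0 -0.44;0 0 84 -0.15 -0.048 0 -0.44;0 0 91 -0.15 -0.048 0 -0.44;0 0 98 -0.15 -0.048 0 -0.44;0 0 104 -0.15 -0.048 0 -0.44;0 0 104 -0.15 -0.048 0 -0.44;0 0 104 -0.15 -0.048 0 -0.44"

```text
time_s: 6.55
tool_pos: [0.4994, -0.0844, 0.1956]
tcp_rot: [3.118, -0.377, -0.001]
ft_force: [0.1, -0.6, 0.6]
grip_width: 0.0241
```

```bash
python3 -c "
from h import *
im,d=imaging.get_image('wrist'); s=arm.read_state(); print(s['tool_pos'],cv2.Rodrigues(s['tcp_rot'])[0].round(3),s['grip_width'])
np.save('w4d.npy',d); import json; c=imaging.calibration('wrist'); np.save('w4V.npy',c['view']); cv2.imwrite('pics/w4.png',im)
print(proj(c,[[.529,-.089,.012],[.6795,-.1269,.014],[.652,-.123,.014]]))"
```

```text
[ 0.49941946 -0.08445152  0.19563866] [[ 0.971 -0.238 -0.   ]
 [-0.238 -0.971 -0.   ]
 [-0.     0.    -1.   ]] 0.023855166403539536
[[319.93916698 149.41338123]
 [320.68350798 -15.02279466]
 [323.55995054  17.32439154]]
```

View pics/w4.png

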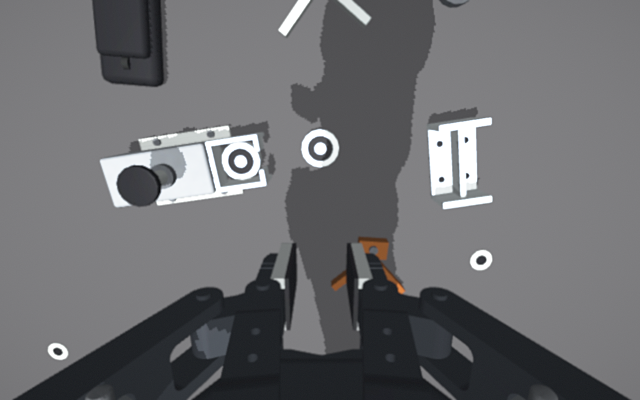

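The puck's dot is at (320,148). The blade is back in, the plunger is up, and the other pucks are in the well (239,160). The fingertips show at rows 242-246. Next I'll measure the puck, tips, brown decoy and nest wall ends.

```bash
python3 -c "
from h import *
im=cv2.imread('pics/w4.png'); d=np.load('w4d.npy'); c=imaging.calibration('wrist')
v,u=np.mgrid[:400,:640]; o,r=ray(c,np.c_[u.ravel(),v.ravel()]); P=(o+r*d.reshape(-1,1)).reshape(400,640,3)
g=cv2.cvtColor(im,cv2.COLOR_BGR2GRAY); m=np.zeros_like(g); m[125:172,295:345]=(g[125:172,295:345]>150)
k=max(cv2.findContours(m,0,1)[0],key=cv2.contourArea); e=cv2.minEnclosingCircle(k); print('puck',e,onplane(c,[e[0]],.012),P[148,320])
for x,y in((291,246),(291,250),(291,260),(352,246),(352,250),(352,260),(281,250),(360,250)): print('tip',(x,y),P[y,x].round(4))
print('brown',onplane(c,[[332,288],[360,240],[388,240],[404,290]],.014).round(3))
print('ends',onplane(c,[[279,29],[286,35],[361,23],[371,18]],.014).round(4))
print('floor',P[200,340],'bracket',onplane(c,[[430,125],[430,195],[490,205]],.04).round(3))
"
```

```text
puck ((319.36285400390625, 147.8428497314453), 19.302410125732422) [[ 0.53078156 -0.08879975  0.012     ]] [ 0.53062969 -0.08947568  0.01371104]
tip (291, 246) [ 0.5132 -0.0724  0.228 ]
tip (291, 250) [ 0.5124 -0.0724  0.2308]
tip (291, 260) [ 0.5127 -0.0736  0.242 ]
tip (352, 246) [ 0.5062 -0.0991  0.2271]
tip (352, 250) [ 0.5067 -0.0987  0.2324]
tip (352, 260) [ 0.5069 -0.0978  0.2422]
tip (281, 250) [ 0.5144 -0.0687  0.233 ]
tip (360, 250) [ 0.506  -0.1021  0.2328]
brown [[ 0.363 -0.063  0.014]
 [ 0.417 -0.109  0.014]
 [ 0.409 -0.141  0.014]
 [ 0.34  -0.148  0.014]]
ends [[ 0.6525 -0.0782  0.014 ]
 [ 0.6456 -0.0835  0.014 ]
 [ 0.6385 -0.1572  0.014 ]
 [ 0.6405 -0.1676  0.014 ]]
floor [ 0.46543709 -0.09731923  0.00053783] bracket [[ 0.529 -0.2    0.04 ]
 [ 0.459 -0.189  0.04 ]
 [ 0.434 -0.249  0.04 ]]
```

Call:
step_arm --rows "0 0 1.7 -0.01 -0.004 0.03 -0.44;0 0 1.7 -0.01 -0.004 0.06 -0.44;0 0 1.7 -0.01 -0.004 0.09 -0.44;0 0 1.7 -0.01 -0.004 0.12 -0.44;0 0 1.7 -0.01 -0.004 0.15 -0.44;0 0 1.7 -0.01 -0.004 0.17 -0.44;0 0 1.7 -0.01 -0.004 0.18 -0.44;0 0 1.7 -0.01 -0.004 0.18 -0.44;0 0 1.7 -0.01 -0.004 0.18 -0.44"

```text
time_s: 7.35
tool_pos: [0.4907, -0.0786, 0.016]
tcp_rot: [-3.112, 0.428, 0.001]
ft_force: [1.1, -0.4, 0.6]
grip_width: 0.0236
```

```bash
python3 -c "
from h import *
im,d=imaging.get_image('wrist'); c=imaging.calibration('wrist'); s=arm.read_state(); print(s['tool_pos'],s['ft_force'].round(1))
v,u=np.mgrid[:400,:640]; o,r=ray(c,np.c_[u.ravel(),v.ravel()]); P=(o+r*d.reshape(-1,1)).reshape(400,640,3)
for x in(288,292,352,356):
  for y in(238,242,246,250): print((x,y),P[y,x].round(4))
sd,ds=imaging.get_image('side'); c=imaging.calibration('side'); t=s['tool_pos']; a=proj(c,[t,t+[0,0,.029]]); print(a)
o,r=ray(c,[[413,275]]); q=P=o+r*ds[275,413]; print('ball',q)
cx,cy=a[0].astype(int); cv2.imwrite('pics/s5.png',cv2.resize(np.hstack([sd[cy-90:cy+60,cx-60:cx+70],im[100:250,230:410]]),None,fx=2.5,fy=2.5,interpolation=cv2.INTER_CUBIC))"
```

```text
[ 0.49115619 -0.07856246  0.01657555] [ 0.  -0.3 -0. ]
(288, 238) [ 0.4921 -0.0565  0.0008]
(288, 242) [ 0.4898 -0.0558  0.0012]
(288, 246) [ 0.5062 -0.066   0.0504]
(288, 250) [ 0.5055 -0.0661  0.0533]
(292, 238) [ 0.4919 -0.0591  0.002 ]
(292, 242) [ 0.4892 -0.0582  0.0014]
(292, 246) [ 0.5047 -0.0672  0.0478]
(292, 250) [ 0.5043 -0.0674  0.0515]
(352, 238) [ 0.4817 -0.094   0.0012]
(352, 242) [ 0.4792 -0.0933  0.0011]
(352, 246) [ 0.4979 -0.0935  0.0493]
(352, 250) [ 0.4986 -0.0932  0.0548]
(356, 238) [ 0.4812 -0.0963  0.0014]
(356, 242) [ 0.4788 -0.0957  0.0017]
(356, 246) [ 0.4974 -0.0952  0.0491]
(356, 250) [ 0.4976 -0.0948  0.0538]
[[306.3888434  232.09425932]
 [306.36671068 221.88289856]]
ball [[ 0.64646623 -0.26964128  0.05451863]]
```

View pics/s5.png

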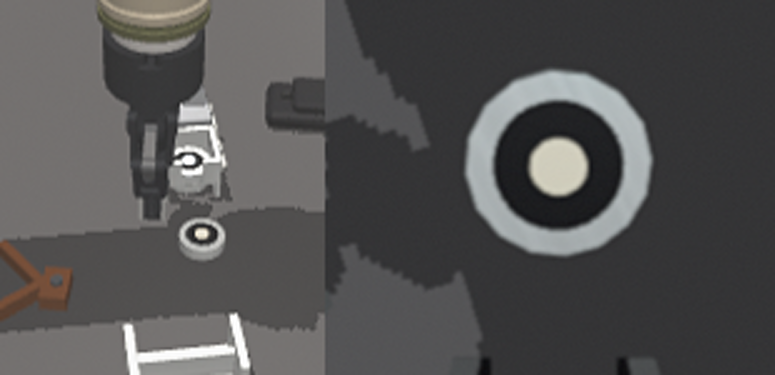

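Call:
step_arm --rows "0 0 0 0 0 0.01 -0.44;0 0 0 0 0 0.02 -0.44;0 0 0 0 0 0.026 -0.44;0 0 0 0 0 0.030 -0.44;0 0 0 0 0 0.030 -0.44"

```text
time_s: 7.87
tool_pos: [0.4903, -0.0783, -0.0152]
tcp_rot: [-3.112, 0.429, 0.002]
ft_force: [0.6, 0.2, -0.4]
grip_width: 0.0241
```

Call:
step_arm --rows "0 0 0 0 0 0.002 -0.44;0 0 0 0 0 0.004 -0.44;0 0 0 0 0 0.004 -0.44"

```text
time_s: 8.12
tool_pos: [0.4907, -0.0784, -0.0184]
tcp_rot: [3.112, -0.429, -0.0]
ft_force: [-0.2, 0.0, -0.1]
grip_width: 0.0241
```

```bash
cat > t.py <<'E'
from h import *
im,d=imaging.get_image('wrist'); c=imaging.calibration('wrist'); s=arm.read_state(); print(s['tool_pos'],s['ft_force'].round(1))
v,u=np.mgrid[:400,:640]; o,r=ray(c,np.c_[u.ravel(),v.ravel()]); P=(o+r*d.reshape(-1,1)).reshape(400,640,3)
for x in(290,354): print(x,[(y,*P[y,x].round(3)) for y in range(238,256,2)])
R=cv2.Rodrigues(s['tcp_rot'])[0]; print('fwd',R[:,0].round(3))
E
python3 t.py
```

```text
[ 0.49074751 -0.07834323 -0.01827858] [-0.1 -0.7 -0.4]
290 [(238, np.float64(0.504), np.float64(-0.065), np.float64(0.002)), (240, np.float64(0.503), np.float64(-0.064), np.float64(0.001)), (242, np.float64(0.502), np.float64(-0.064), np.float64(0.002)), (244, np.float64(0.505), np.float64(-0.066), np.float64(0.012)), (246, np.float64(0.505), np.float64(-0.066), np.float64(0.013)), (248, np.float64(0.505), np.float64(-0.067), np.float64(0.017)), (250, np.float64(0.505), np.float64(-0.067), np.float64(0.019)), (252, np.float64(0.505), np.float64(-0.067), np.float64(0.02)), (254, np.float64(0.505), np.float64(-0.067), np.float64(0.024))]
354 [(238, np.float64(0.496), np.float64(-0.095), np.float64(0.002)), (240, np.float64(0.495), np.float64(-0.095), np.float64(0.002)), (242, np.float64(0.493), np.float64(-0.094), np.float64(0.001)), (244, np.float64(0.497), np.float64(-0.094), np.float64(0.011)), (246, np.float64(0.497), np.float64(-0.094), np.float64(0.015)), (248, np.float64(0.497), np.float64(-0.094), np.float64(0.017)), (250, np.float64(0.497), np.float64(-0.094), np.float64(0.018)), (252, np.float64(0.497), np.float64(-0.094), np.float64(0.02)), (254, np.float64(0.498), np.float64(-0.093), np.float64(0.023))]
fwd [ 0.963 -0.271 -0.   ]
```

Call:
step_arm --rows "0 0 0 0 0 0.002 -0.44;0 0 0 0 0 0.004 -0.44;0 0 0 0 0 0.004 -0.44;0 0 0 0.005 0 0.004 -0.44;0 0 0 0.009 0 0.004 -0.44;0 0 0 0.013 0 0.004 -0.44;0 0 0 0.016 0 0.004 -0.44;0 0 0 0.019 0 0.004 -0.44;0 0 0 0.022 0 0.004 -0.44;0 0 0 0.025 0 0.004 -0.44;0 0 0 0.028 0 0.004 -0.44;0 0 0 0.032 0 0.004 -0.44;0 0 0 0.036 0 0.004 -0.44;0 0 0 0.040 0 0.004 -0.44;0 0 0 0.040 0 0.004 -0.44"

```text
time_s: 9.42
tool_pos: [0.5305, -0.0894, -0.0222]
tcp_rot: [3.112, -0.429, 0.002]
ft_force: [0.8, 0.4, 0.1]
grip_width: 0.0238
```

```bash
cat > p.py <<'E'
from h import *
im,d=imaging.get_image('wrist'); c=imaging.calibration('wrist'); s=arm.read_state(); t=s['tool_pos']; R=cv2.Rodrigues(s['tcp_rot'])[0]
print(t,s['ft_force'].round(1),s['grip_width'])
hsv=cv2.cvtColor(im,cv2.COLOR_BGR2HSV); m=((hsv[...,1]<70)&(hsv[...,2]>165)).astype(np.uint8)
# dot centre: bright blob inside a dark ring
k,h=cv2.findContours(m,cv2.RETR_CCOMP,cv2.CHAIN_APPROX_NONE)
for q in k:
    a=cv2.contourArea(q); (x,y),rad=cv2.minEnclosingCircle(q)
    if a>60 and a/(np.pi*rad*rad)>.75:
        p=onplane(c,[(x,y)],.012)[0]; e=R.T@(p-t)
        print((round(x),round(y)),round(rad,1),p.round(4),'tool',e[:2].round(4),'to seat',(np.array([.6517,-.1225])-p[:2]).round(4),'tool',(R.T@np.r_[.6517-p[0],-.1225-p[1],0])[:2].round(4))
cv2.imwrite('pics/p%d.png'%(s['time_s']*100),im)
E
python3 p.py; ls pics
```

```text
[ 0.52988368 -0.0893056  -0.02222147] [-0.4 -0.1 -0.6] 0.02379484563642904
(66, 243) 12.1 [0.5733 0.0185 0.012 ] tool [ 0.0126 -0.1156] to seat [ 0.0784 -0.141 ] tool [0.1137 0.1146]
(321, 214) 14.4 [ 0.5556 -0.0951  0.012 ] tool [ 0.0263 -0.0014] to seat [ 0.0961 -0.0274] tool [0.1    0.0004]
(321, 211) 46.1 [ 0.5567 -0.0955  0.012 ] tool [ 0.0275 -0.0013] to seat [ 0.095 -0.027] tool [0.0988 0.0003]
(321, 213) 33.2 [ 0.556  -0.0952  0.012 ] tool [ 0.0268 -0.0014] to seat [ 0.0957 -0.0273] tool [0.0995 0.0004]
crop0.png
nest.png
p946.png
press.png
s2.png
s3.png
s5.png
scene0.png
side0.png
side1.png
w1.png
w3.png
w4.png
wrist0.png
```

The puck is cradled 27 mm ahead of the TCP, as predicted, with 99 mm to go.

Call:
step_arm --rows "0 0 0 0.005 0 0 -0.44;0 0 0 0.010 0 0 -0.44;0 0 0 0.015 0 0 -0.44;0 0 0 0.020 0 0 -0.44;0 0 0 0.025 0 0 -0.44;0 0 0 0.030 0 0 -0.44;0 0 0 0.035 0 0 -0.44;0 0 0 0.040 0 0 -0.44;0 0 0 0.045 0 0 -0.44;0 0 0 0.050 0 0 -0.44;0 0 0 0.055 0 0 -0.44;0 0 0 0.060 0 0 -0.44;0 0 0 0.065 0 0 -0.44;0 0 0 0.070 0 0 -0.44;0 0 0 0.075 0 0 -0.44;0 0 0 0.080 0 0 -0.44;0 0 0 0.084 0 0 -0.44;0 0 0 0.087 0 0 -0.44;0 0 0 0.090 0 0 -0.44;0 0 0 0.090 0 0 -0.44"

```text
time_s: 11.13
tool_pos: [0.6165, -0.1137, -0.0222]
tcp_rot: [3.112, -0.429, 0.001]
ft_force: [0.5, -0.8, 0.4]
grip_width: 0.0239
```

```bash
python3 p.py; ls -t pics|head -1
```

```text
[ 0.61615385 -0.11356625 -0.02224557] [-0.1  0.  -0.3] 0.02378949671072594
(321, 214) 14.6 [ 0.6417 -0.1193  0.012 ] tool [ 0.0262 -0.0014] to seat [ 0.01   -0.0032] tool [0.0105 0.0004]
(321, 212) 46.2 [ 0.6428 -0.1197  0.012 ] tool [ 0.0273 -0.0013] to seat [ 0.0089 -0.0028] tool [0.0093 0.0003]
(321, 212) 33.1 [ 0.6424 -0.1195  0.012 ] tool [ 0.0269 -0.0014] to seat [ 0.0093 -0.003 ] tool [0.0098 0.0003]
(304, 74) 15.6 [ 0.6978 -0.1283  0.012 ] tool [ 0.0826 -0.0079] to seat [-0.0461  0.0058] tool [-0.046   0.0069]
p1118.png
```

Call:
step_arm --rows "0 0 0 0.002 0 0 -0.44;0 0 0 0.004 0 0 -0.44;0 0 0 0.006 0 0 -0.44;0 0 0 0.008 0 0 -0.44;0 0 0 0.009 0 0 -0.44;0 0 0 0.01 0 0 -0.44;0 0 0 0.01 0 0 -0.44"

```text
time_s: 11.77
tool_pos: [0.6255, -0.1162, -0.0223]
tcp_rot: [3.112, -0.429, -0.0]
ft_force: [-0.3, -0.2, 0.1]
grip_width: 0.024
```

```bash
python3 p.py; cp $(ls -t pics/*|head -1) pics/last.png; python3 -c "
import cv2;im=cv2.imread('pics/last.png');cv2.imwrite('pics/lastc.png',cv2.resize(im[60:300,180:460],None,fx=2.4,fy=2.4,interpolation=cv2.INTER_CUBIC))"
```

```text
[ 0.62550884 -0.11625532 -0.02224855] [-1.1 -0.9 -0.5] 0.023861550101066668
(321, 215) 14.5 [ 0.6508 -0.122   0.012 ] tool [ 0.0258 -0.0013] to seat [ 0.0009 -0.0005] tool [0.0011 0.0003]
(321, 214) 33.1 [ 0.6513 -0.1221  0.012 ] tool [ 0.0264 -0.0014] to seat [ 0.0004 -0.0004] tool [0.0005 0.0003]
(304, 101) 14.4 [ 0.6978 -0.1283  0.012 ] tool [ 0.0729 -0.0079] to seat [-0.0461  0.0058] tool [-0.046   0.0069]
```

View pics/lastc.png

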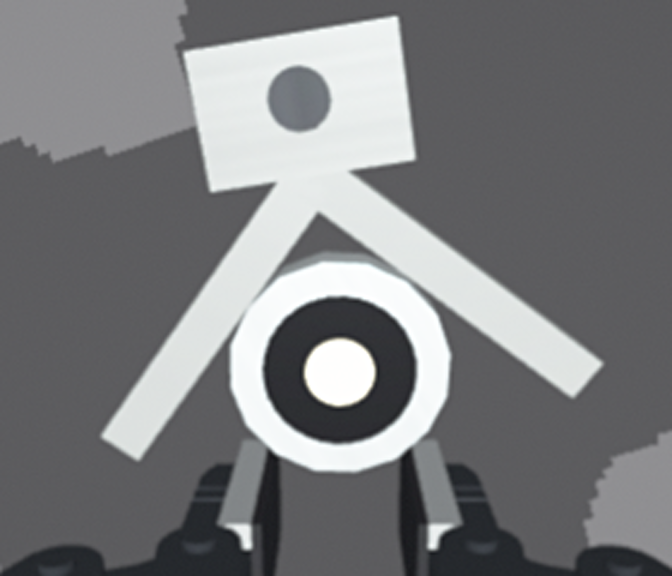

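The puck sits between the walls and is almost touching both (crop 340,370). I'll push the last millimetres until the force rises.

Call:
step_arm --rows "0 0 0 0.001 0 0 -0.44;0 0 0 0.001 0 0 -0.44;0 0 0 0.002 0 0 -0.44;0 0 0 0.002 0 0 -0.44"

```text
time_s: 12.15
tool_pos: [0.6263, -0.1167, -0.0224]
tcp_rot: [-3.112, 0.429, 0.003]
ft_force: [-4.3, 0.5, 1.2]
grip_width: 0.0242
```

Call:
step_arm --rows "0 0 0 0.001 0 0 -0.44;0 0 0 0.001 0 0 -0.44"

```text
time_s: 12.32
tool_pos: [0.6266, -0.117, -0.0225]
tcp_rot: [-3.112, 0.43, 0.005]
ft_force: [-7.4, -0.0, 2.4]
grip_width: 0.0243
```

```bash
python3 p.py
```

```text
[ 0.6266437  -0.11694966 -0.02245409] [-7.  -0.3  3.1] 0.023801004138724952
(321, 216) 14.5 [ 0.6514 -0.1225  0.012 ] tool [ 0.0253 -0.0013] to seat [0.0003 0.    ] tool [ 0.0003 -0.0001]
(321, 216) 33.1 [ 0.6515 -0.1226  0.012 ] tool [ 0.0254 -0.0013] to seat [0.0002 0.0001] tool [ 0.0001 -0.0001]
(303, 105) 14.4 [ 0.6978 -0.1282  0.012 ] tool [ 0.0714 -0.0085] to seat [-0.0461  0.0057] tool [-0.0459  0.007 ]
```

The puck is stopped by the walls: 7 N, and it no longer advances. I'll back off straight and then lift.

Call:
step_arm --rows "0 0 0 -0.003 0 0 -0.44;0 0 0 -0.006 0 0 -0.44;0 0 0 -0.012 0 0 -0.44;0 0 0 -0.02 0 0 -0.44;0 0 0 -0.03 0 0 -0.44;0 0 0 -0.04 0 0 -0.44;0 0 0 -0.04 0 0 -0.44;0 0 0 -0.04 0 -0.02 -0.44;0 0 0 -0.04 0 -0.05 -0.44;0 0 0 -0.04 0 -0.09 -0.44;0 0 0 -0.04 0 -0.13 -0.44;0 0 0 -0.04 0 -0.17 -0.44;0 0 0 -0.04 0 -0.2 -0.44;0 0 0 -0.04 0 -0.2 -0.44;0 0 0 -0.04 0 -0.2 -0.44"

```text
time_s: 13.62
tool_pos: [0.5909, -0.1061, 0.1798]
tcp_rot: [-3.112, 0.428, -0.006]
ft_force: [-0.7, -0.5, -0.7]
grip_width: 0.0239
```

```bash
python3 p.py; python3 -c "
from h import *
im,_=imaging.get_image('scene'); cv2.imwrite('pics/fin.png',cv2.resize(im[130:340,220:450],None,fx=2.8,fy=2.8,interpolation=cv2.INTER_CUBIC))"
```

```text
[ 0.58998921 -0.10575412  0.17817938] [-1.3 -0.4 -0.3] 0.024412284213424812
(246, 253) 6.4 [ 5.328e-01 -3.000e-04  1.200e-02] tool [-0.0837 -0.0859] to seat [ 0.1189 -0.1222] tool [0.1475 0.0855]
(246, 252) 12.9 [ 0.5338 -0.0013  0.012 ] tool [-0.0825 -0.0853] to seat [ 0.1179 -0.1212] tool [0.1462 0.0849]
(322, 119) 6.7 [ 0.6503 -0.1221  0.012 ] tool [ 0.0623 -0.0005] to seat [ 0.0014 -0.0004] tool [0.0014 0.    ]
(322, 119) 14.7 [ 0.6504 -0.1221  0.012 ] tool [ 0.0624 -0.0005] to seat [ 0.0013 -0.0004] tool [0.0014 0.    ]
(469, 76) 22.9 [ 0.6506 -0.2701  0.012 ] tool [0.1026 0.142 ] to seat [0.0011 0.1476] tool [-0.0388 -0.1424]
```

View pics/fin.png

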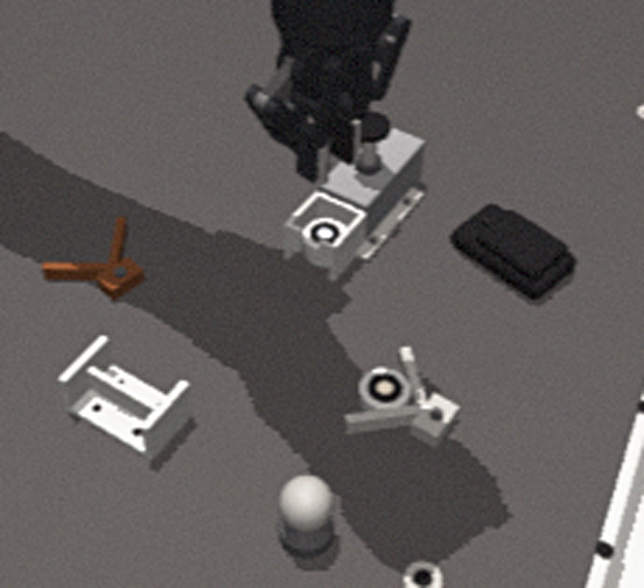

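```bash
python3 -c "
from rig import arm; print(arm.job_done())"
```

```text
the job is handed in; nothing more can be done
None
```

The puck is in the steel nest and the job is handed in, after about 14 s of robot time; the hand-in gives no verdict.

**What I did:** I pressed the plunger to its hard stop once, then let it up slowly. Partway down I held it still for a moment while I checked depth. One puck came out. I pushed it about 125 mm flat along the plate with the half-closed fingertips until the nest walls stopped it at about 7 N, then backed off and lifted clear.

**Last checks:**
- **Puck:** it measures about 1.4 mm from my estimate of the seat point. Just before I backed off it read 0.2 mm, and I put the difference down to measuring error.
- **Rest of the scene:** the plunger is up and the remaining pucks are in the well. By eye, the bracket, ball stand and mouse have not moved. The gripper is clear of everything.

**What disagreed:**
- **Fingertip position:** the camera depth showed the real fingertips 24–29 mm behind the reported TCP. My first press to a TCP height of 72 mm therefore lowered the plunger only about 5 mm. I continued the same press without letting go, and set the pushing height from depth.
- **Stop force:** the force peaked at 38 N when the plunger reached its hard stop, close to the 40 N limit set for the arm and gripper body.

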